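# Set the length stop of the cutting vice and push the bar up to it

## Task

The saw's cutting vice stands open on the bench for the next slice. First roll the knurled wheel under a fingertip until the gap has closed so far that the length stop's pointer stands on the gauge mark of the brass rider, then push the round bar along its V-bed with a fingertip, gently, until its end rests against the stop, leaving the stop on its mark. Nothing is gripped or lifted: move the stop only by its wheel, leave the rider where it is set and the things round the vice where they lie.

Things in the scene. Friction and masses are not known exactly. Their poses are not given: they have to be found in the camera images.
- saw_vice: Cutting vice: heavy fixed grey casting 112 x 214 x 12 mm. Origin: at worktop level under the bed's centre line, at the saw cut. y axis: along the bed from the bar towards the stop (robot's left); x: across it, away from the robot; z up. An unused hold-down clamp stands at x 33 to 47, y -80 to -34 mm, 54 mm high. Nothing on the vice is higher than the wheel.
- bed (a point): Middle of the steel V-block that carries the bar (90 degree V along the vice's y, at y -78 to -4 mm, 50 mm wide): this point lies on the bar's axis line, 30 mm above the worktop. The V-block's two top edges are 27.4 mm high. Axes as the vice's.
- wheel: Knurled dark steel adjuster wheel on the vice's side nearest the robot: 44 mm diameter, 14 mm wide, axle level along the vice's x. Origin: its centre, at x -40, y 90, z 36 mm of the vice. It only turns, endlessly, against about 4 N at the rim, and stays where it is left. The knurl grips: a fingertip pressing 6 to 12 N does not slip.
- wheel_top (a point): Highest point of the wheel's rim, 58 mm above the worktop (fixed). Rack and pinion: 1 mm of rim moves the stop 0.32 mm, the stop going the same way as the top of the wheel; rolling the top towards the bar (the vice's -y) closes the gap. The rack on the wheel's far side is 48 mm high, 6 mm away. Axes as the vice's.
- length_stop: Length stop: steel slide on the bed with a round button (14 mm) that faces the bar; its rack runs to the wheel. Origin: centre of the button's face, 30 mm above the worktop. Axes as the vice's. It slides along the vice's y, starts 42 to 54 mm from the saw cut, and about 12 N on the button would shove it back.
- stop_pointer (a point): Tip of the flat dark pointed pointer on the stop's side nearest the robot, over the aluminium scale; moves with the stop (x -38, y +12, z -7 mm from the stop's origin). Axes as the vice's.
- gauge_mark (a point): Gauge mark: dark line and tip of the brass rider (10 mm wide, its top 25 mm above the worktop) on the scale's edge nearest the robot, facing the pointer. Set anew each time (gap 24 to 30 mm). The pointer is on it when this point and stop_pointer have the same y in the vice's frame. Axes as the vice's. It stays put unless pushed.
- stop_face (a point): Centre of the stop button's face, which the bar's end shall touch. Moves with the stop. Axes as the vice's.
- bar: Loose round steel bar, 22 mm diameter, 75 mm long, about 0.22 kg, lying in the V-bed along the vice's y, its axis 30 mm and its top 41 mm above the worktop. Origin: its middle; its y axis points along it to the stop. It slides at 1 to 3 N. A fingertip whose lower edge is 29 to 36 mm above the worktop clears the V-block and meets the bar's end.
- bar_front (a point): Centre of the bar's end that faces the stop.
- bar_back (a point): Centre of the bar's other end, where it is pushed; free space behind it.
- specimen_2: Bystander: mounted specimen, a short resin cylinder 30 mm across, 23 mm high, on the worktop between vice and robot. Origin under its centre.
- brush: Bystander: wooden brush, 171 mm long, lying in front of the vice. Origin under its middle.
- caliper: Bystander: steel vernier caliper, 215 mm long, 10 mm high, lying behind the vice. Origin under its middle.
- spanner: Bystander: steel spanner, 183 mm long, lying beyond the bar end of the vice (the robot's right). Origin under its middle.
There are look-alikes about, which are no part of the job. Of the things like the bar, leave any that is brown or green; of the rest the larger one is meant.

How it is judged:
By the outcome, as a careful person would: the job done as asked, in the order asked, and still so for the second after the job is handed in, with the robot touching nothing.
It also fails if it takes over 58 s, if anything falls off the work surface, if the arm or the gripper's body presses on something with over 40 N, if the wrist force passes 120 N, or if a joint passes its speed limit or range.

## Robot

A 6-joint arm with a two-finger parallel gripper is mounted at the origin on a cart in front of the work surface, level with it; the furniture and walls round the work are solid. World frame = base frame: x ahead of the robot, y to its left, z up, the work surface at z = 0. Lengths are in m, angles in rad, forces in N, time in s.
With the tool pointing down it reaches from about 0.275 to 0.75 m from the base axis. Payload 10.2 kg.
Tool frame: the origin (TCP) lies on the mounting face of the last link; the fingertips stand 166 mm ahead of it and the grasp point (between the pads) lies arm.tcp_to_grasp ahead of it (arm.tcp_to_grasp is the distance from the TCP to the grasp point, in m); z points along the fingers, y is the direction in which the jaws open and shut (so a half turn about z gives the same grasp; the last joint's range is limited). The gripper opens to 88 mm and grips with 3 to 60 N. Pads are 18 mm wide; open, the fingers measure 123 mm over their backs; the gripper's body (75 mm by 187 mm) begins 45 mm behind the grasp point.
Start: joints at [-1.451, 0.313, 1.498, -0, 1.331, -0.223], TCP at [0.176, -0.494, 0.405] pointing down, gripper open.
Joint ranges: [-2.94, 2.94], [-0.97, 2.17], [0.19, 2.56], [-1.23, 4.37], [0.02, 3.11], [-2.88, 2.88]. Speed limits (rad/s): [2.39, 2.39, 3.01, 3.14, 3.14, 3.14].

## Interface

Orientations are given as a 3x3 rotation matrix whose columns are the frame's x, y, z axes.
In Python, from plant import telemetry, cams, arm gives the robot as it stands.
- The arm moves only by the shell command python3 -m pendant 'ROWS' [OPENING]. ROWS is JSON, a list of rows, each a list of 2 entries, a list of its own where there are three numbers: the shift along the tool's x, y, z in mm, then the turn about the tool's z in degrees. In form: [[[tx, ty, tz], spin], ...]. A call has exactly 10 rows; each row shifts and turns the commanded pose from where the row before left it, along the tool's axes as they then stand; what a row does not reach is not made up. A row lasts 1/8 s, in which the tool goes at most 62.5 mm and 10.7 degrees, less where a joint would pass 70% of its speed; a pose out of reach is approached as far as the arm can. A call with a gripper value outside its range is refused whole. OPENING is the opening in per cent of the stroke, from 0 (shut) to 100 (fully open), set as the call begins (- or left out, the last holds). The fingers move at their own pace and stop on an object; the grip force is fixed at half the most. Time passes only in rows, so rows that do not move let the fingers close, or fill a call up. It gives the time, the measured TCP pose, the force and the opening at its end, in the units of the state.
- telemetry.get_obs(): the state, without advancing time (a new reading comes with each control period).
- cams.grab_frame(name): name is "scene" or "side" or "wrist"; returns (picture, depth): 400x640x3 uint8, red, green, blue; 400x640 float32, m along the optical axis (not along the pixel's ray), 0 where there is no reading.
- cams.get_calibration(name): a dict with "mtx" (3x3 intrinsics, pixels), "R" (3x3) and "t" (3): a world point X has camera coordinates R X + t; the wrist camera has in their place "T_tool_cam" (4x4, takes a point from camera to tool coordinates, whose origin is the TCP and whose axes are the flange's). Camera axes: x right, y down, z forward; pixel columns grow to the right and rows downward; lengths in m; the calibration is good to about 2 mm. A picture is of the moment at which its call begins: read the wrist's pose just before it. get_calibration takes no time and is no camera call.
- arm.close_job(): hands the job in, once; it reports no verdict.
Trained networks look in the newest picture that a camera, given by its name, has taken for a name from the list of things; names that differ only in an ending like _2 or _b are one class to them, and where a whole thing is asked for, a point or a joint stands for the part that bears it (a point fixed in the world has none). Each returns a list of dicts, best first, with "conf" (0 to 1); they miss things now and then, are a little off and sometimes report something else, mostly with a low value. They report only what shows in the picture. A call takes as long as a camera call. They do not tell look-alikes from the thing itself.
- cams.boxes_of(camera, thing): "bbox" ([left, top, right, bottom] in pixels, round what is visible of it).
- cams.outline_of(camera, thing): "region" (400x640 bool, what is visible of it) and "bbox" ([left, top, right, bottom] in pixels, round what is visible of it).
- cams.spot_point(camera, thing): "at" ([column, row] in pixels: a listed point, or the origin of a listed thing).
The state is a dict: "time": time; "joints": joint angles; "qd": joint speeds; "joint_torque": joint torques, N m; "tool_pos": TCP position; "orientation": TCP orientation; "force": force on the tool from outside, world axes, zero at the start; "wrist_torque": the same for the moment, N m; "gripper_width": finger opening in m.
Only numpy, scipy, OpenCV 4.12 (cv2) and the standard library are available. Lean on these libraries where they do the work, as an engineer would, in place of code of your own. Each camera call takes 0.05 s, during which the arm holds its last target.

## Working session

There is one attempt and no reset: what is moved stays moved. The work goes in short steps, Python scripts to look and compute and a shell command to move; the robot and the scene stay as the last step left them, time stands still between calls to the robot, and variables do not carry over. Pictures are saved under pics/ and viewed, and the job is handed in when it is done.

```bash
ls; mkdir -p pics; python3 - <<'E'
from plant import telemetry,cams,arm
import cv2,numpy as np
o=telemetry.get_obs();print(o['time'],o['tool_pos'],o['orientation'],o['force'],o['gripper_width'],arm.tcp_to_grasp)
for n in ['scene','side','wrist']:
    p,d=cams.grab_frame(n);cv2.imwrite(f'pics/a_{n}.png',p[:,:,::-1]);np.savez(f'pics/a_{n}.npz',p=p,d=d)
    print(n,cams.get_calibration(n))
E
```

```text
pics
0.0 [ 0.17646466 -0.49442284  0.40417245] [[ 9.41808841e-01  3.36148920e-01 -1.00977684e-04]
 [ 3.36148779e-01 -9.41808073e-01  1.24554183e-03]
 [ 3.23585941e-04 -1.20700583e-03 -9.99999219e-01]] [ 0.15162566 -0.44578008 -1.28890128] 0.08812410466478118 0.1473
scene {'mtx': array([[491.00572913,   0.        , 313.25988242],
       [  0.        , 491.00572913, 203.78243734],
       [  0.        ,   0.        ,   1.        ]]), 'R': array([[ 0.82819091, -0.56038435,  0.00831843],
       [-0.23363386, -0.35870228, -0.90374105],
       [ 0.50942618,  0.74652666, -0.42799873]]), 't': array([-0.63739303,  0.01761678,  0.9301167 ])}
side {'mtx': array([[450.17062991,   0.        , 317.70995225],
       [  0.        , 450.17062991, 200.33159336],
       [  0.        ,   0.        ,   1.        ]]), 'R': array([[-0.99839564, -0.05416933, -0.01648702],
       [-0.00633841,  0.39626169, -0.91811573],
       [ 0.05626689, -0.91653825, -0.39596929]]), 't': array([0.47907904, 0.22591661, 0.4712112 ])}
wrist {'mtx': array([[351.69678867,   0.        , 317.06191596],
       [  0.        , 351.69678867, 198.03998101],
       [  0.        ,   0.        ,   1.        ]]), 'T_tool_cam': array([[ 9.99247469e-04, -9.59586706e-01, -2.81411364e-01,
         7.16656544e-02],
       [ 9.99999499e-01,  9.77600279e-04,  2.17314382e-04,
         3.21639090e-04],
       [ 6.65758356e-05, -2.81411440e-01,  9.59587201e-01,
         2.02114174e-02],
       [ 0.00000000e+00,  0.00000000e+00,  0.00000000e+00,
         1.00000000e+00]])}
```

View pics/a_scene.png

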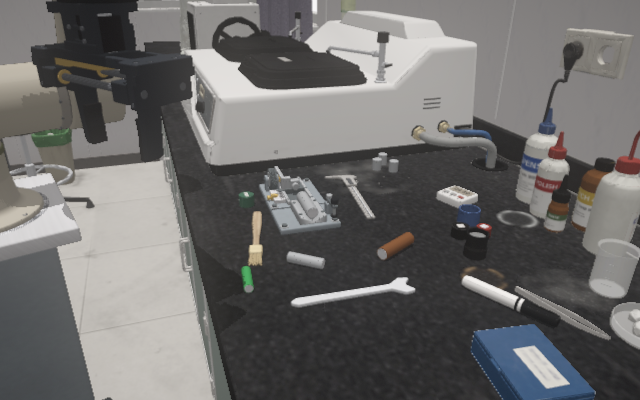

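View pics/a_side.png

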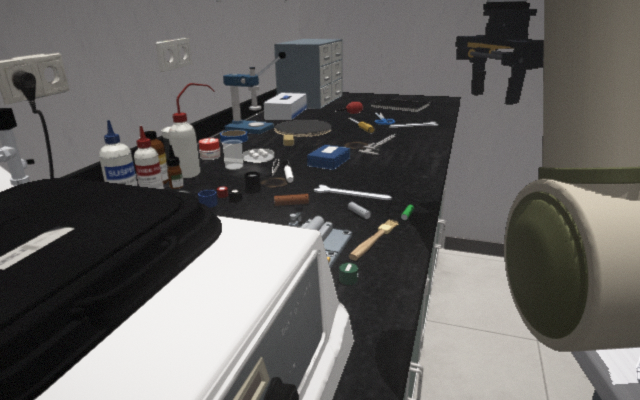

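View pics/a_wrist.png

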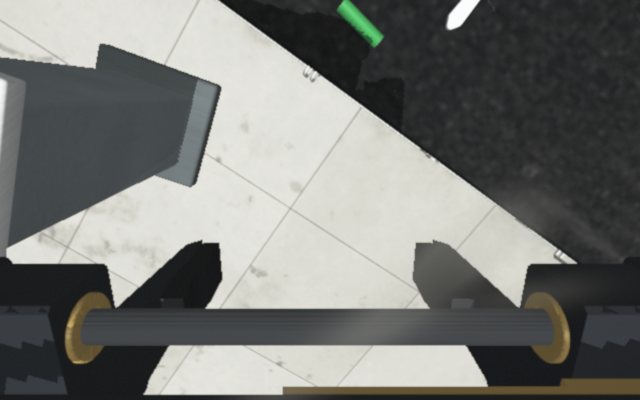

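The scene picture shows the vice around (300,203) with a grey bar in its bed at (308,207). Look-alikes on the bench are a loose grey bar (305,260), a brown one (396,246) and a green one (247,279). Next I measure rough positions from depth.

```bash
cat > h.py <<'E'
import numpy as np,cv2
from plant import telemetry,cams,arm
def cam_world(n,obs=None):
    c=cams.get_calibration(n)
    if n!='wrist': return c['mtx'],c['R'],c['t']
    T=c['T_tool_cam'];R=np.array(obs['orientation']);t=np.array(obs['tool_pos'])
    Rwc=R@T[:3,:3];twc=R@T[:3,3]+t
    return c['mtx'],Rwc.T,-Rwc.T@twc
def proj(K,R,t,X):
    x=K@(R@np.asarray(X,float)+t);return x[:2]/x[2]
def ray(K,R,t,px):
    d=R.T@np.linalg.inv(K)@np.array([px[0],px[1],1.]);return -R.T@t,d
def at_z(K,R,t,px,z):
    o,d=ray(K,R,t,px);return o+d*(z-o[2])/d[2]
def dep(K,R,t,px,D):
    o,d=ray(K,R,t,px);return o+d*D
def tri(views):
    A=np.zeros((3,3));b=np.zeros(3)
    for K,R,t,px in views:
        o,d=ray(K,R,t,px);d=d/np.linalg.norm(d);P=np.eye(3)-np.outer(d,d);A+=P;b+=P@o
    X=np.linalg.solve(A,b);return X,[np.round(proj(K,R,t,X)-px,1) for K,R,t,px in views]
E
python3 - <<'E'
from h import *
z=np.load('pics/a_scene.npz');K,R,t=cam_world('scene')
for th in ['saw_vice','bar','wheel','length_stop','brush','specimen_2','caliper','spanner']:
    pass
for px in [(308,207),(300,180),(273,180),(280,230),(340,222),(246,200),(257,225),(250,262),(305,260),(330,185),(370,215),(300,150),(265,165)]:
    print(px,np.round(dep(K,R,t,px,z['d'][px[1],px[0]]),3))
p=z['p'][150:245,215:385];cv2.imwrite('pics/a_crop.png',cv2.resize(p[:,:,::-1],None,fx=4.6,fy=4.6,interpolation=cv2.INTER_CUBIC))
E
```

```text
(308, 207) [ 0.495 -0.388  0.039]
(300, 180) [ 0.578 -0.233  0.019]
(273, 180) [ 0.058 -1.045  0.419]
(280, 230) [ 0.439 -0.385  0.008]
(340, 222) [ 0.543 -0.421  0.01 ]
(246, 200) [ 0.438 -0.257  0.016]
(257, 225) [ 0.412 -0.35   0.01 ]
(250, 262) [ 0.349 -0.443  0.003]
(305, 260) [ 0.417 -0.497  0.012]
(330, 185) [ 0.642 -0.254 -0.   ]
(370, 215) [ 0.614 -0.421  0.004]
(300, 150) [ 0.638 -0.139  0.047]
(265, 165) [ 0.562 -0.108  0.016]
```

View pics/a_crop.png

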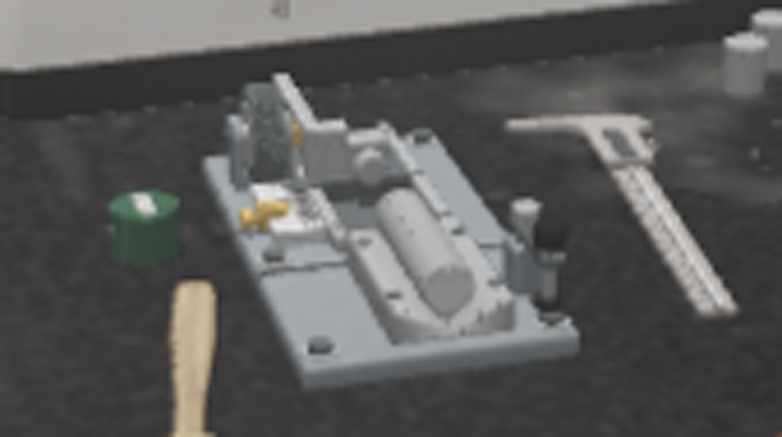

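The bar in the V-block is the target: it is grey and larger than the loose grey bar, and it lies in the bed. I now move the wrist camera over the vice and shut the gripper.

```bash
python3 -m pendant '[[[36,-5,0],0],[[36,-5,0],0],[[36,-5,0],0],[[36,-5,0],0],[[36,-5,0],0],[[36,-6,4],0],[[36,-6,4],0],[[36,-6,4],0],[[36,-6,4],0],[[36,-6,4],0]]' 0; python3 - <<'E'
from h import *
o=telemetry.get_obs();print(o['time'],o['tool_pos'],o['force'],o['gripper_width'])
p,d=cams.grab_frame('wrist');np.savez('pics/b.npz',p=p,d=d,R=o['orientation'],t=o['tool_pos'])
cv2.imwrite('pics/b.png',p[:,:,::-1])
z=np.load('pics/a_scene.npz');K,R,t=cam_world('scene')
vv,uu=np.mgrid[0:400:2,0:640:2];D=z['d'][::2,::2]
P=(np.stack([(uu-K[0,2])/K[0,0]*D,(vv-K[1,2])/K[1,1]*D,D],-1).reshape(-1,3)-t)@R
P=P[D.reshape(-1)>0];m=(P[:,0]>.25)&(P[:,0]<.75)&(P[:,1]>-.6)&(P[:,1]<.1)
P=P[m]
for y in np.arange(-.5,.1,.05):
    print(round(y,2),[ (round(float(P[s,2].max()),2) if (s:=(abs(P[:,0]-x-.025)<.025)&(abs(P[:,1]-y-.025)<.025)).any() else None) for x in np.arange(.3,.7,.05)])
E
```

```text
time: 1.4
tool_pos: [0.498, -0.321, 0.3843]
orientation: [[0.942, 0.336, -0.0], [0.336, -0.942, 0.0], [-0.0, -0.001, -1.0]]
force: [-0.2, 0.3, -0.4]
gripper_width: 0.0003
1.4 [ 0.49801394 -0.32097043  0.38429974] [-0.21649172  0.30084237 -0.37023008] 0.0002709671626528085
-0.5 [0.01, 0.01, 0.02, 0.0, 0.0, 0.0, 0.0, 0.0]
-0.45 [0.0, 0.01, 0.0, 0.01, 0.05, 0.0, 0.0, 0.0]
-0.4 [0.0, 0.01, 0.02, 0.04, 0.05, 0.05, 0.01, 0.0]
-0.35 [0.0, 0.0, 0.01, 0.03, 0.04, 0.02, 0.01, 0.01]
-0.3 [0.0, 0.0, 0.02, 0.03, 0.05, 0.02, 0.0, 0.01]
-0.25 [0.0, 0.0, 0.02, 0.04, 0.06, 0.02, 0.02, 0.01]
-0.2 [0.0, 0.0, 0.0, 0.0, 0.05, -0.0, 0.0, 0.08]
-0.15 [None, 0.0, 0.0, 0.06, 0.15, 0.17, 0.2, 0.22]
-0.1 [None, 0.0, 0.07, 0.18, 0.18, 0.2, 0.22, 0.22]
-0.05 [None, 0.0, 0.06, 0.18, 0.18, 0.21, 0.22, 0.22]
-0.0 [0.22, -0.0, 0.0, 0.18, 0.18, 0.21, 0.22, 0.22]
0.05 [None, None, 0.0, 0.13, 0.18, 0.18, 0.22, 0.22]
```

View pics/b.png

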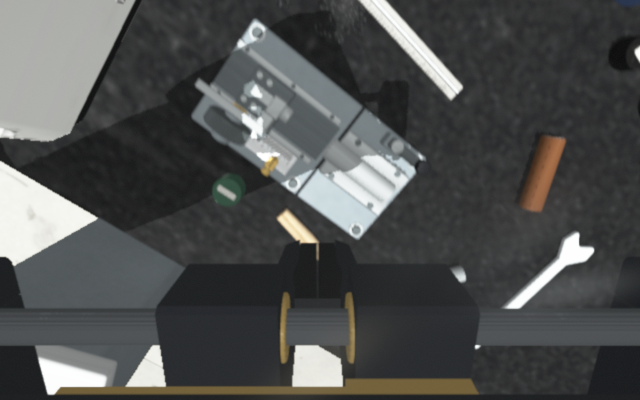

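The wrist view shows the vice from (195,115) to (425,160). The bar is at (370,175), the wheel at (222,120) and the brass rider at (268,162). The white saw housing is at upper left, to (140,0). I next run the point detector here and in the scene view.

```bash
python3 - <<'E'
from h import *
o=telemetry.get_obs();p,d=cams.grab_frame('wrist')
K,R,t=cam_world('wrist',o)
hz=dict(bed=.03,wheel_top=.058,stop_pointer=.023,gauge_mark=.025,stop_face=.03,bar_front=.03,bar_back=.03,saw_vice=0)
for th,h in hz.items():
    r=cams.spot_point('wrist',th)[:2]
    for q in r:
        a=q['at'];D=d[int(a[1]),int(a[0])]
        print(th,round(q['conf'],2),np.round(a,1),'dep',np.round(dep(K,R,t,a,D),4),'atz',np.round(at_z(K,R,t,a,h),4))
cv2.imwrite('pics/b2.png',cv2.resize(p[10:250,180:440,::-1],None,fx=3,fy=3,interpolation=cv2.INTER_CUBIC)[:600,:800])
E
```

```text
bed 0.93 [366.6 181.6] dep [ 0.5102 -0.3648  0.0405] atz [ 0.5083 -0.3671  0.03  ]
bed 0.2 [223.  132.8] dep [ 0.5112 -0.2287  0.0574] atz [ 0.5061 -0.2228  0.03  ]
wheel_top 0.93 [224.6 134.4] dep [ 0.5104 -0.2304  0.0575] atz [ 0.5105 -0.2305  0.058 ]
gauge_mark 0.62 [281. 161.] dep [ 0.4972 -0.2819  0.0203] atz [ 0.4982 -0.2821  0.025 ]
bar_front 0.56 [329.8 151.2] dep [ 0.5215 -0.3246  0.0117] atz [ 0.5239 -0.323   0.03  ]
bar_front 0.46 [463.9 278.3] dep [ 0.4403 -0.5129  0.0149] atz [ 0.4458 -0.5034  0.03  ]
bar_back 0.81 [389.7 202.6] dep [ 0.4989 -0.3928  0.0426] atz [ 0.4962 -0.3967  0.03  ]
bar_back 0.68 [226.6 135.6] dep [ 0.5099 -0.2322  0.0569] atz [ 0.5048 -0.2267  0.03  ]
saw_vice 0.81 [329.7 150.6] dep [ 0.5223 -0.3241  0.0135] atz [ 0.5205 -0.3252  0.    ]
```

View pics/b2.png

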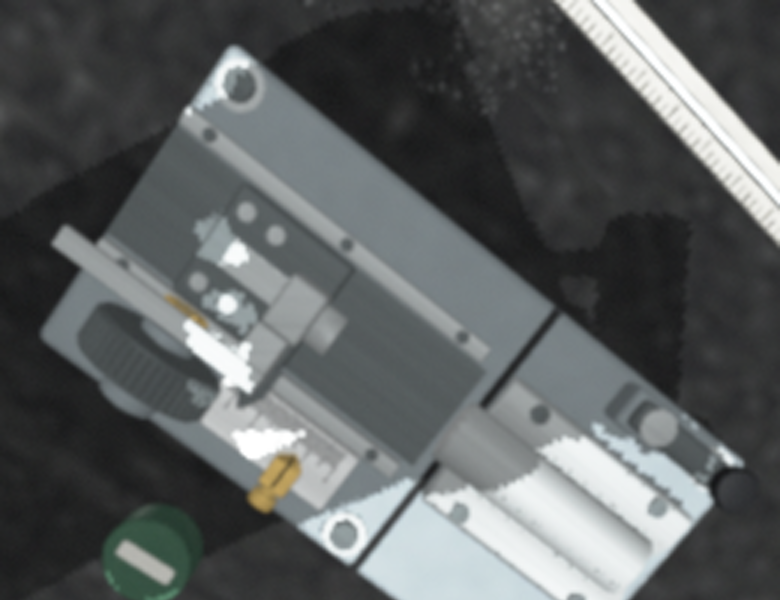

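```bash
python3 -m pendant '[[[0,0,6],10.5],[[0,0,6],10.5],[[0,0,6],10.5],[[0,0,6],10.5],[[0,0,6],10.5],[[0,0,6],10.5],[[0,0,6],10.5],[[0,0,6],10.5],[[0,0,6],10.5],[[0,0,6],10.5]]'; cat > look.py <<'E'
import sys
from h import *
nm=sys.argv[1];ths=sys.argv[2:]
hz=dict(bed=.03,wheel_top=.058,stop_pointer=.023,gauge_mark=.025,stop_face=.03,bar_front=.03,bar_back=.03,saw_vice=0)
o=telemetry.get_obs();p,d=cams.grab_frame('wrist')
print('t',o['time'],o['tool_pos'],o['force'],'qd',abs(np.array(o['qd'])).max())
np.savez(f'pics/{nm}.npz',p=p,d=d,R=o['orientation'],t=o['tool_pos'])
cv2.imwrite(f'pics/{nm}.png',p[:,:,::-1])
K,R,t=cam_world('wrist',o)
for th in ths:
    for q in cams.spot_point('wrist',th)[:2]:
        a=q['at'];D=d[int(a[1]),int(a[0])]
        print(th,round(q['conf'],2),np.round(a,1),'dep',np.round(dep(K,R,t,a,D),4),'atz',np.round(at_z(K,R,t,a,hz[th]),4))
E
python3 look.py c bed wheel_top stop_pointer gauge_mark stop_face bar_front bar_back saw_vice
python3 - <<'E'
from h import *
z=np.load('pics/b.npz');K,R,t=cam_world('wrist',dict(orientation=z['R'],tool_pos=z['t']))
for px in [(30,40),(100,60),(70,130),(130,5),(20,130)]: print(px,np.round(dep(K,R,t,px,z['d'][px[1],px[0]]),3))
E
```

```text
time: 3.15
tool_pos: [0.4967, -0.322, 0.3246]
orientation: [[0.074, -0.997, 0.0], [-0.997, -0.074, -0.0], [0.0, -0.0, -1.0]]
force: [0.3, 0.5, -0.4]
gripper_width: 0.0003
t 3.15 [ 0.49669481 -0.32196504  0.32464903] [ 0.30178034  0.50868829 -0.43258093] qd 1.4533628379652181
bed 0.95 [305.9 132.3] dep [ 0.5077 -0.3676  0.0396] atz [ 0.5079 -0.3666  0.03  ]
wheel_top 0.64 [304.  132.4] dep [ 0.5091 -0.3675  0.0398] atz [ 0.5085 -0.3694  0.058 ]
wheel_top 0.46 [264.7 234. ] dep [ 0.5368 -0.2798  0.0298] atz [ 0.5332 -0.2916  0.058 ]
gauge_mark 0.68 [314.3 232.6] dep [ 0.4952 -0.2803  0.0202] atz [ 0.4953 -0.2822  0.025 ]
gauge_mark 0.67 [367.  264.1] dep [ 0.4862 -0.3573  0.2279] atz [ 0.447  -0.2562  0.025 ]
stop_face 0.59 [262.1 231.2] dep [ 0.5396 -0.2807  0.0265] atz [ 0.5391 -0.2822  0.03  ]
bar_front 0.91 [283.9 183.3] dep [ 0.522  -0.3276  0.0405] atz [ 0.5229 -0.3249  0.03  ]
bar_back 0.77 [549.3  15.3] dep [ 0.3319 -0.4651  0.0121] atz [ 0.3423 -0.4609  0.03  ]
bar_back 0.72 [317.8  96.3] dep [ 0.5008 -0.394   0.041 ] atz [ 0.5008 -0.3939  0.03  ]
saw_vice 0.57 [286.5 170.5] dep [ 0.5206 -0.3377  0.0401] atz [ 0.5235 -0.3289  0.    ]
(30, 40) [ 0.535 -0.103  0.107]
(100, 60) [ 0.531 -0.111  0.04 ]
(70, 130) [ 0.46  -0.092  0.035]
(130, 5) [ 0.582 -0.125  0.036]
(20, 130) [ 0.461 -0.083  0.08 ]
```

View pics/c.png

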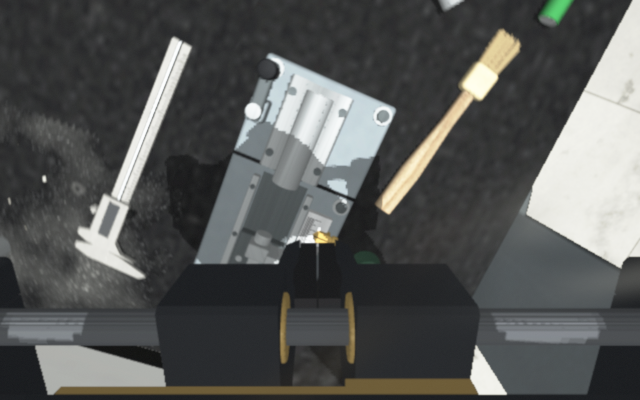

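```bash
python3 -m pendant '[[[-13,-3,3],0.5],[[-13,-3,3],0.5],[[-13,-3,3],0.5],[[-13,-3,3],0.5],[[-13,-3,3],1],[[-13,-3,3],1],[[-12,-2,2],0.5],[[0,0,0],0],[[0,0,0],0],[[0,0,0],0]]'; python3 look.py d wheel_top stop_pointer gauge_mark stop_face  bed saw_vice; python3 -c "
from h import *
print(telemetry.get_obs()['joints'])
p=np.load('pics/d.npz')['p'][60:270,200:460];cv2.imwrite('pics/d2.png',cv2.resize(p[:,:,::-1],None,fx=2.8,fy=2.8,interpolation=cv2.INTER_CUBIC))"
```

```text
time: 4.85
tool_pos: [0.5123, -0.2311, 0.3048]
orientation: [[0.002, -1.0, 0.0], [-1.0, -0.002, -0.0], [0.0, -0.0, -1.0]]
force: [0.2, -0.1, 0.1]
gripper_width: 0.0007
t 4.85 [ 0.5122811  -0.23114461  0.30479125] [ 0.17912157 -0.0807459   0.08416175] qd 0.0016185843018752635
wheel_top 0.87 [318.8 209.4] dep [ 0.5103 -0.2296  0.0573] atz [ 0.5103 -0.2298  0.058 ]
wheel_top 0.2 [326.7 158.9] dep [ 0.5043 -0.2577  0.0204] atz [ 0.5053 -0.2644  0.058 ]
stop_pointer 0.65 [400.3 171.3] dep [ 0.4484 -0.2488  0.0227] atz [ 0.4485 -0.2489  0.023 ]
stop_pointer 0.62 [328.9 160.2] dep [ 0.5026 -0.2568  0.0207] atz [ 0.5027 -0.2572  0.023 ]
gauge_mark 0.61 [338.4 130.4] dep [ 0.4958 -0.279   0.0197] atz [ 0.4961 -0.2795  0.025 ]
stop_face 0.86 [282.1 130. ] dep [ 0.537  -0.2798  0.0261] atz [ 0.5366 -0.2802  0.03  ]
saw_vice 0.2 [318. 211.] dep [ 0.5108 -0.2284  0.0571] atz [ 0.5107 -0.2092  0.    ]
saw_vice 0.17 [299.3  62.9] dep [ 0.5233 -0.3243  0.0403] atz [ 0.5253 -0.3275  0.    ]
[-6.31781518e-01  4.87325838e-01  1.51745697e+00  8.09630878e-06
  1.13680924e+00  2.50748772e+00]
```

View pics/d.png

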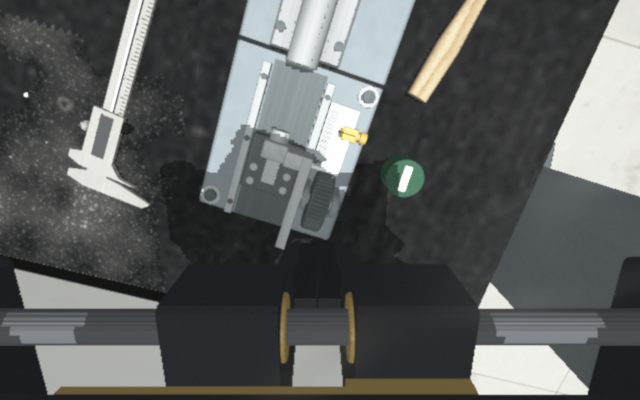

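View pics/d2.png

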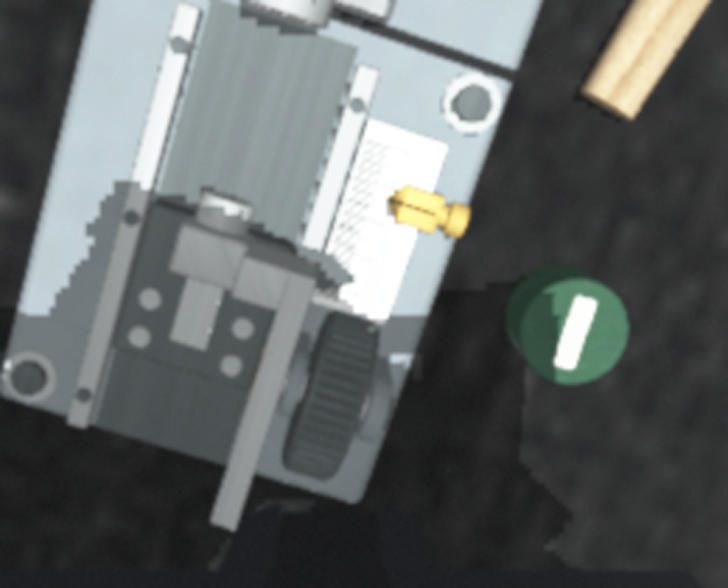

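```bash
python3 - <<'E'
from h import *
z=np.load('pics/d.npz');K,R,t=cam_world('wrist',dict(orientation=z['R'],tool_pos=z['t']))
g=cv2.cvtColor(z['p'],cv2.COLOR_RGB2GRAY)
for a,b,h in [((233.9,60),(200,201),.012),((394.6,60),(329,238.6),.012)]:
    A=at_z(K,R,t,a,h);B=at_z(K,R,t,b,h);v=B-A;print(A,B,np.degrees(np.arctan2(v[0],v[1])))
def g2(o,yaw,xy):
    c,s=np.cos(yaw),np.sin(yaw);return o+np.array([c*xy[0]-s*xy[1],s*xy[0]+c*xy[1]])
z=np.load('pics/d.npz')
y=np.radians(-17.9);o=np.array([.521,-.3285])
im=cv2.resize(z['p'][60:270,200:460,::-1],None,fx=2.8,fy=2.8,interpolation=cv2.INTER_CUBIC)
for xy,h in [((-56,107),.012),((56,107),.012),((-40,90),.058),((0,50.8),.03),((-38,62.8),.023),((-56,0),.012),((56,0),.012)]:
    q=proj(K,R,t,[*g2(o,y,xy),h]);cv2.circle(im,tuple(int(v) for v in (q-[200,60])*2.8),4,(0,0,255),1)
cv2.imwrite('pics/d3.png',im)
E
```

```text
[ 0.57210282 -0.32835429  0.012     ] [ 0.60644338 -0.22144161  0.012     ] 17.807116830182004
[ 0.45572074 -0.32868461  0.012     ] [ 0.50144626 -0.18892373  0.012     ] 18.11652626409673
```

```bash
cat >> h.py <<'E'
O=np.array([.521,-.3285]);YAW=np.radians(-17.9)
def v2w(xy):
    c,s=np.cos(YAW),np.sin(YAW);return O+np.array([c*xy[0]-s*xy[1],s*xy[0]+c*xy[1]])/1000
def w2v(X):
    c,s=np.cos(YAW),np.sin(YAW);d=(np.asarray(X)[:2]-O)*1000;return np.array([c*d[0]+s*d[1],-s*d[0]+c*d[1]])
def ld(nm):
    z=np.load(f'pics/{nm}.npz');return z['p'],z['d'],cam_world('wrist',dict(orientation=z['R'],tool_pos=z['t']))
def overlay(nm,out,box,f,pts):
    p,d,C=ld(nm);l,tp,r,b=box
    im=np.ascontiguousarray(cv2.resize(p[tp:b,l:r,::-1],None,fx=f,fy=f,interpolation=cv2.INTER_CUBIC))
    for xy,h in pts:
        q=(proj(*C,[*v2w(xy),h])-[l,tp]+.5)*f;cv2.circle(im,(int(q[0]),int(q[1])),4,(0,0,255),1)
    cv2.imwrite(out,im)
E
python3 -c "
from h import *
overlay('d','pics/d4.png',(200,60,460,270),2.8,[((-56,107),.012),((56,107),.012),((-40,90),.058),((0,50.8),.03),((-38,62.8),.023),((-56,0),.012),((56,0),.012),((-38,38.4),.025)])"
```

```text
(no output)
```

View pics/d4.png

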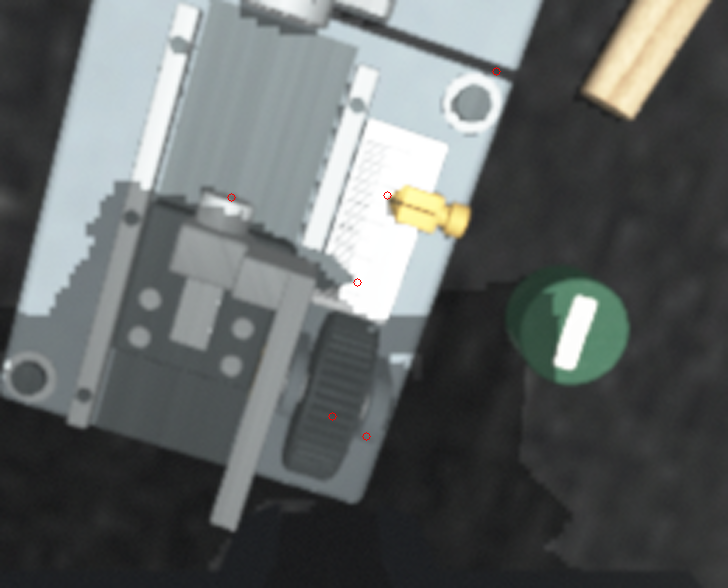

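Yaw is -17.9° by points and by both casting edges. In the vice frame the pointer stands at about y 62.5 and the gauge mark at about 38.4, so the stop needs about 24 mm, which is about 76 mm of rim. I descend to hover over the wheel.

```bash
python3 -m pendant '[[[-2,0,12],0],[[-2,0,12],0],[[-2,0,12],0],[[-2,0,12],0],[[0,0,12],0],[[0,0,9],0],[[0,0,5],0],[[0,0,2],0],[[0,0,1],0],[[0,0,1],0]]'
```

```text
time: 6.45
tool_pos: [0.5124, -0.2228, 0.2269]
orientation: [[0.002, -1.0, 0.0], [-1.0, -0.002, -0.0], [0.0, -0.0, -1.0]]
force: [0.9, 0.7, -0.3]
gripper_width: 0.0005
```

```bash
python3 look.py e gauge_mark stop_pointer stop_face wheel_top; python3 -c "
from h import *
o=telemetry.get_obs();print(w2v(o['tool_pos']))"
```

```text
t 6.45 [ 0.51237961 -0.22277911  0.2269439 ] [ 0.88899453  0.72441111 -0.26714604] qd 0.018558857006875873
gauge_mark 0.63 [345.1 128.8] dep [ 0.497  -0.2791  0.0195] atz [ 0.4975 -0.2796  0.025 ]
stop_pointer 0.7 [330.8 172. ] dep [ 0.5043 -0.2566  0.0223] atz [ 0.5043 -0.2567  0.023 ]
stop_face 0.89 [267.6 130. ] dep [ 0.5358 -0.2797  0.0336] atz [ 0.5363 -0.2794  0.03  ]
wheel_top 0.74 [317.2 246.9] dep [ 0.5114 -0.2321  0.0645] atz [ 0.5114 -0.2291  0.058 ]
[-40.73173893  97.95718523]
```

View pics/e.png

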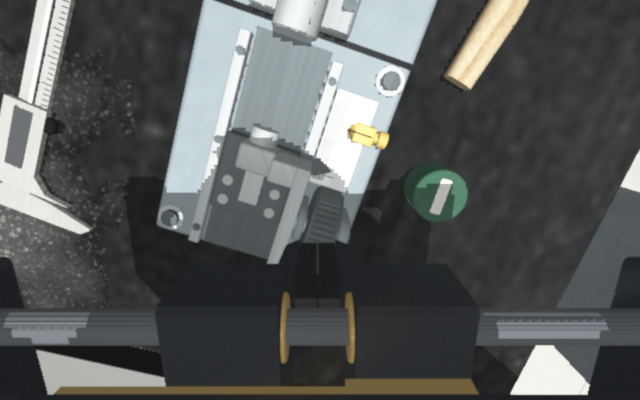

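The view shows the tip of the fingers at (317,245) over the wheel, the pointer tip at about (330,171) and the rider tip at about (347,131). I press down gently.

```bash
python3 -m pendant '[[[0,0,0.5],0],[[0,0,0.5],0],[[0,0,0.5],0],[[0,0,0.5],0],[[0,0,0.5],0],[[0,0,0.5],0],[[0,0,0],0],[[0,0,0],0],[[0,0,0],0],[[0,0,0],0]]'
```

```text
time: 7.95
tool_pos: [0.5124, -0.2227, 0.2243]
orientation: [[0.003, -1.0, 0.0], [-1.0, -0.003, -0.0], [0.0, -0.0, -1.0]]
force: [-1.9, 1.2, 6.5]
gripper_width: 0.0001
```

```bash
python3 -m pendant '[[[0,0,0.2],0],[[1.5,0.5,0],0],[[1.5,0.5,0],0],[[1.5,0.5,0],0],[[1.5,0.5,0],0],[[1.5,0.5,0],0],[[1.5,0.5,0],0],[[1.5,0.5,0],0],[[1.5,0.5,0],0],[[0,0,0],0]]'; python3 look.py f gauge_mark stop_pointer stop_face; python3 -c "
from h import *
o=telemetry.get_obs();print(w2v(o['tool_pos']))"
```

```text
time: 9.2
tool_pos: [0.5085, -0.2345, 0.2242]
orientation: [[0.003, -1.0, 0.001], [-1.0, -0.003, 0.0], [-0.0, -0.001, -1.0]]
force: [-0.8, 4.6, 7.4]
gripper_width: 0.0004
t 9.2 [ 0.50850928 -0.23448679  0.22421229] [-0.78563252  4.56189423  7.43280004] qd 0.0023495055202787532
gauge_mark 0.59 [337.5 150.6] dep [ 0.4972 -0.2798  0.0205] atz [ 0.4974 -0.2805  0.025 ]
stop_pointer 0.71 [327.1 186.9] dep [ 0.5024 -0.2601  0.0203] atz [ 0.5025 -0.2608  0.023 ]
stop_face 0.71 [261.2 141.7] dep [ 0.5381 -0.2833  0.0129] atz [ 0.5354 -0.2855  0.03  ]
[-40.77203669  85.6311951 ]
```

```bash
python3 -m pendant '[[[1.5,0.5,0],0],[[1,0.3,0],0],[[0,0,-3],0],[[-4.8,-1.6,0],0],[[-4.8,-1.5,0],0],[[-4.7,-1.5,0],0],[[0,0,0],0],[[0,0,1.5],0],[[0,0,1],0],[[0,0,0.5],0]]'; python3 -m pendant '[[[1.6,0.5,0],0],[[1.6,0.5,0],0],[[1.6,0.5,0],0],[[1.6,0.5,0],0],[[1.6,0.5,0],0],[[1.6,0.6,0],0],[[1.6,0.5,0],0],[[1.6,0.5,0],0],[[1.5,0.5,0],0],[[0,0,0],0]]';  python3 look.py g gauge_mark stop_pointer stop_face; python3 -c "
from h import *
o=telemetry.get_obs();print(w2v(o['tool_pos']))"
```

```text
time: 10.65
tool_pos: [0.5122, -0.223, 0.2242]
orientation: [[0.002, -1.0, 0.0], [-1.0, -0.002, -0.0], [0.0, -0.0, -1.0]]
force: [-3.2, 2.6, 10.5]
gripper_width: 0.0004
time: 11.9
tool_pos: [0.5076, -0.2372, 0.2242]
orientation: [[0.002, -1.0, 0.0], [-1.0, -0.002, 0.001], [-0.001, -0.0, -1.0]]
force: [-1.6, 4.0, 7.5]
gripper_width: 0.0005
t 11.9 [ 0.50760279 -0.23715399  0.22418304] [-1.63265719  3.96998595  7.52044974] qd 0.0022523540763499
gauge_mark 0.6 [335.3 154.8] dep [ 0.4973 -0.2802  0.0204] atz [ 0.4976 -0.281   0.025 ]
stop_pointer 0.83 [326.2 180.8] dep [ 0.502  -0.2665  0.022 ] atz [ 0.502  -0.2668  0.023 ]
stop_face 0.56 [261.  137.6] dep [ 0.5373 -0.288   0.0118] atz [ 0.5344 -0.2902  0.03  ]
[-40.82628734  82.85733264]
```

```bash
python3 -m pendant '[[[0,0,-3],0],[[-4.8,-1.5,0],0],[[-4.8,-1.6,0],0],[[-4.7,-1.5,0],0],[[0,0,0],0],[[0,0,1.5],0],[[0,0,1],0],[[0,0,0.5],0],[[1.6,0.5,0],0],[[1.6,0.5,0],0]]'; python3 -m pendant '[[[1.6,0.5,0],0],[[1.6,0.5,0],0],[[1.6,0.5,0],0],[[1.6,0.6,0],0],[[1.6,0.5,0],0],[[1.6,0.5,0],0],[[1.5,0.5,0],0],[[0,0,0],0],[[0,0,-3],0],[[-4.8,-1.5,0],0]]'; python3 -m pendant '[[[-4.8,-1.6,0],0],[[-4.7,-1.5,0],0],[[0,0,0],0],[[0,0,1.5],0],[[0,0,1],0],[[0,0,0.5],0],[[1.6,0.5,0],0],[[1.6,0.5,0],0],[[1.6,0.5,0],0],[[1.6,0.5,0],0]]' ; python3 -m pendant '[[[1.6,0.5,0],0],[[1.6,0.6,0],0],[[1.6,0.5,0],0],[[1.6,0.5,0],0],[[1.5,0.5,0],0],[[0,0,0],0],[[0,0,0],0],[[0,0,0],0],[[0,0,0],0],[[0,0,0],0]]';   python3 look.py i gauge_mark stop_pointer stop_face; python3 -c "
from h import *
o=telemetry.get_obs();print(w2v(o['tool_pos']))
p=np.load('pics/i.npz')['p'][100:250,210:410];cv2.imwrite('pics/i2.png',cv2.resize(p[:,:,::-1],None,fx=4,fy=4,interpolation=cv2.INTER_CUBIC))"
```

```text
time: 13.35
tool_pos: [0.5112, -0.2259, 0.2242]
orientation: [[0.002, -1.0, 0.0], [-1.0, -0.002, 0.001], [-0.001, -0.0, -1.0]]
force: [-2.3, 4.8, 8.3]
gripper_width: 0.0007
time: 14.6
tool_pos: [0.5091, -0.2326, 0.2266]
orientation: [[0.002, -1.0, 0.0], [-1.0, -0.002, -0.0], [0.0, -0.0, -1.0]]
force: [-0.5, -0.0, 1.0]
gripper_width: 0.0003
time: 15.85
tool_pos: [0.5102, -0.2291, 0.2242]
orientation: [[0.002, -1.0, 0.0], [-1.0, -0.002, 0.001], [-0.001, -0.0, -1.0]]
force: [-2.5, 4.2, 8.0]
gripper_width: 0.0004
time: 17.1
tool_pos: [0.5076, -0.2371, 0.2242]
orientation: [[0.002, -1.0, 0.0], [-1.0, -0.002, 0.0], [-0.0, -0.0, -1.0]]
force: [-2.0, 2.4, 7.9]
gripper_width: 0.0007
t 17.1 [ 0.50761378 -0.23710267  0.22416447] [-2.04475719  2.40979575  7.86533543] qd 0.0029082040939177717
gauge_mark 0.77 [336.6 154.2] dep [ 0.4966 -0.2804  0.0202] atz [ 0.4969 -0.2812  0.025 ]
stop_face 0.73 [310.7 257.3] dep [ 0.5093 -0.2464  0.0723] atz [ 0.5102 -0.2257  0.03  ]
stop_face 0.58 [264.8 121. ] dep [ 0.5322 -0.2981  0.0303] atz [ 0.5323 -0.2981  0.03  ]
[-40.82848897  82.84865312]
```

View pics/i2.png

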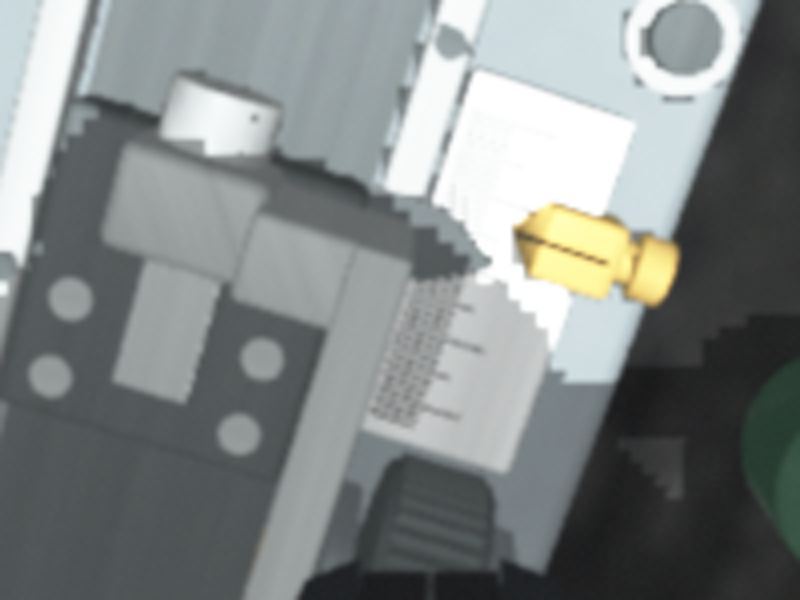

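The enlarged crop shows the pointer tip at crop (491,262) and the rider's mark tip at crop (516,232), so the pointer is still short of the mark. I compute the remainder.

```bash
cat > rem.py <<'E'
import sys
from h import *
nm=sys.argv[1];l,tp,f=[float(v) for v in sys.argv[2:5]];a=[float(v) for v in sys.argv[5:]]
p,d,C=ld(nm);c=lambda u,v:np.array([l+(u+.5)/f-.5,tp+(v+.5)/f-.5])
P=w2v(at_z(*C,c(*a[:2]),.023));G=w2v(at_z(*C,c(*a[2:4]),.025))
print('pointer',P,'gauge',G,'diff y',P[1]-G[1])
for q in (a[:2],a[2:4]):
    x=c(*q);print('depth z',dep(*C,x,d[int(round(x[1])),int(round(x[0]))])[2])
if len(a)>4:
    H=w2v(at_z(*C,c(*a[4:6]),.025));print('gauge line other end',H)
E
python3 rem.py i 210 100 4 491 262 516 232 608 262
```

```text
pointer [-37.44014398  43.96223288] gauge [-39.0261133   38.91954206] diff y 5.04269081684096
depth z 0.022178272509121605
depth z 0.02513194126200552
gauge line other end [-51.58547672  38.9200654 ]
```

```bash
python3 -m pendant '[[[0,0,-3],0],[[-4.8,-1.5,0],0],[[-4.8,-1.6,0],0],[[-4.7,-1.5,0],0],[[0,0,0],0],[[0,0,1.5],0],[[0,0,1],0],[[0,0,0.5],0],[[1.6,0.5,0],0],[[1.6,0.5,0],0]]'; python3 -m pendant '[[[1.6,0.5,0],0],[[1.6,0.5,0],0],[[1.6,0.5,0],0],[[1.6,0.6,0],0],[[1.6,0.5,0],0],[[1.4,0.5,0],0],[[0,0,0],0],[[0,0,0],0],[[0,0,0],0],[[0,0,0],0]]';   python3 look.py j gauge_mark stop_pointer stop_face; python3 -c "
from h import *
o=telemetry.get_obs();print(w2v(o['tool_pos']))
p=np.load('pics/j.npz')['p'][130:200,280:380];cv2.imwrite('pics/j2.png',cv2.resize(p[:,:,::-1],None,fx=8,fy=8,interpolation=cv2.INTER_CUBIC))"
```

```text
time: 18.55
tool_pos: [0.5112, -0.2259, 0.2242]
orientation: [[0.002, -1.0, 0.0], [-1.0, -0.002, 0.001], [-0.001, -0.0, -1.0]]
force: [-1.7, 4.0, 8.3]
gripper_width: 0.0006
time: 19.8
tool_pos: [0.5081, -0.2354, 0.2242]
orientation: [[0.002, -1.0, 0.0], [-1.0, -0.002, 0.0], [-0.0, -0.0, -1.0]]
force: [-1.2, 3.3, 8.1]
gripper_width: 0.0004
t 19.8 [ 0.50813362 -0.23540089  0.22420418] [-1.24994371  3.3316359   8.08166599] qd 0.0016575230458605347
gauge_mark 0.82 [339.2 154. ] dep [ 0.4959 -0.2791  0.0218] atz [ 0.4961 -0.2796  0.025 ]
stop_pointer 0.65 [335.3 154.9] dep [ 0.498  -0.2788  0.0228] atz [ 0.498  -0.2788  0.023 ]
stop_pointer 0.2 [307.3 254.3] dep [ 0.5113 -0.2452  0.0706] atz [ 0.5127 -0.2224  0.023 ]
stop_face 0.78 [270.3 108.3] dep [ 0.5323 -0.3017  0.0122] atz [ 0.5299 -0.3024  0.03  ]
[-40.85553637  84.62973765]
```

View pics/j2.png

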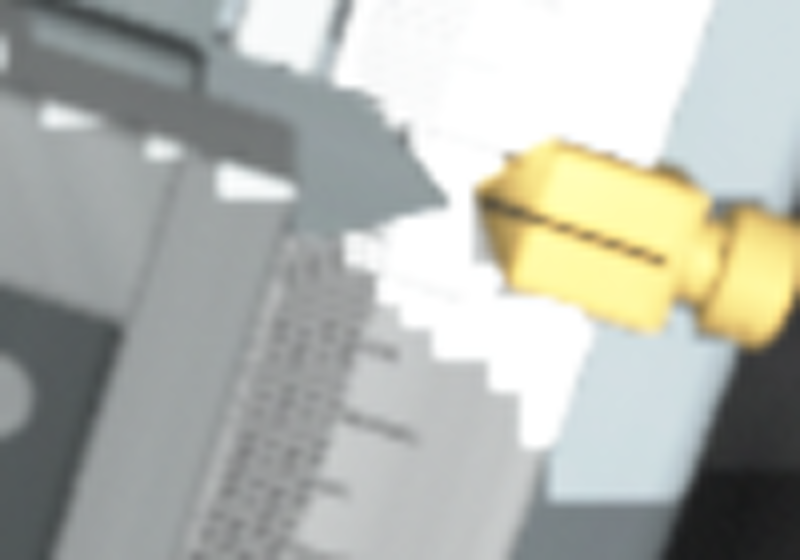

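```bash
python3 rem.py j 280 130 8 446 203 480 199 662 262; python3 - <<'E'
from h import *
# bar positions measured so far, vice frame
for X in [(.5008,-.3939),(.4962,-.3967),(.5229,-.3249),(.5239,-.323)]: print(w2v(X))
E
```

```text
pointer [-37.17118953  40.20395955] gauge [-38.95533232  38.99659529] diff y 1.207364253894589
depth z 0.023160772272093594
depth z 0.024123331163387468
gauge line other end [-51.4292195   39.21012482]
[  0.87891585 -68.44287769]
[ -2.63781988 -72.52118247]
[0.70154554 4.00971743]
[1.06916237 6.12510341]
```

```bash
python3 -m pendant '[[[0,0,-3],0],[[-4,-1.3,0],0],[[-4,-1.3,0],0],[[0,0,0],0],[[0,0,1.5],0],[[0,0,1],0],[[0,0,0.5],0],[[1,0.3,0],0],[[1,0.3,0],0],[[1,0.3,0],0]]';   python3 look.py k gauge_mark stop_pointer; python3 -c "
from h import *
o=telemetry.get_obs();print(w2v(o['tool_pos']))
p=np.load('pics/k.npz')['p'][130:200,280:380];cv2.imwrite('pics/k2.png',cv2.resize(p[:,:,::-1],None,fx=8,fy=8,interpolation=cv2.INTER_CUBIC))"
```

```text
time: 21.25
tool_pos: [0.5098, -0.2302, 0.2242]
orientation: [[0.002, -1.0, 0.0], [-1.0, -0.002, 0.001], [-0.001, -0.0, -1.0]]
force: [-1.1, 4.6, 8.9]
gripper_width: 0.0005
t 21.25 [ 0.5098453  -0.23021848  0.22424192] [-1.10028894  4.63840014  8.86331167] qd 0.014266763736839654
gauge_mark 0.57 [341.3 141.9] dep [ 0.4966 -0.2799  0.0201] atz [ 0.4969 -0.2806  0.025 ]
gauge_mark 0.16 [288.3  45.8] dep [ 0.5215 -0.3235  0.0418] atz [ 0.5229 -0.3255  0.025 ]
stop_pointer 0.74 [340.7 142.7] dep [ 0.4968 -0.2795  0.0198] atz [ 0.497  -0.2799  0.023 ]
[-40.80989226  89.9956438 ]
```

View pics/k2.png

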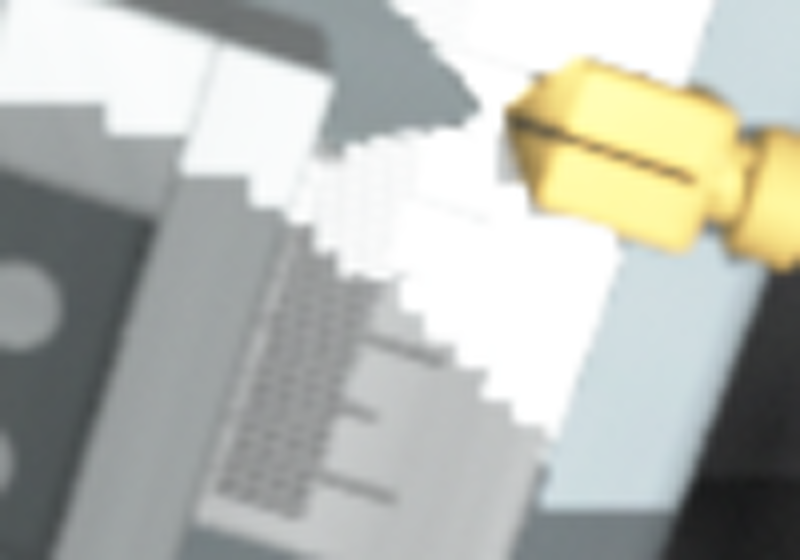

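```bash
python3 rem.py k 280 130 8 480 110 508 116 692 181
```

```text
pointer [-37.28332487  39.37139423] gauge [-38.89493055  38.95985651] diff y 0.41153772635637864
depth z 0.02325553949162909
depth z 0.02406605144498422
gauge line other end [-51.4311806   39.21629435]
```

```bash
python3 -m pendant '[[[0.3,0.1,0],0],[[0.3,0.1,0],0],[[0.4,0.1,0],0],[[0,0,0],0],[[0,0,0],0],[[0,0,-1],0],[[0,0,-1],0],[[0,0,-1],0],[[0,0,0],0],[[0,0,0],0]]';   python3 look.py l gauge_mark stop_pointer; python3 -c "
from h import *
o=telemetry.get_obs();print(w2v(o['tool_pos']))
p=np.load('pics/l.npz')['p'][110:180,290:390];cv2.imwrite('pics/l2.png',cv2.resize(p[:,:,::-1],None,fx=8,fy=8,interpolation=cv2.INTER_CUBIC))"
```

```text
time: 22.65
tool_pos: [0.5094, -0.2316, 0.2265]
orientation: [[0.002, -1.0, -0.0], [-1.0, -0.002, 0.0], [-0.0, 0.0, -1.0]]
force: [-0.3, 0.3, -0.4]
gripper_width: 0.0002
t 22.65 [ 0.50943755 -0.23158259  0.22646708] [-0.30673632  0.25771165 -0.41800655] qd 0.0022546400549106845
stop_pointer 0.81 [341.  143.9] dep [ 0.496  -0.2801  0.0201] atz [ 0.4962 -0.2805  0.023 ]
[-40.78635831  88.71238592]
```

View pics/l2.png

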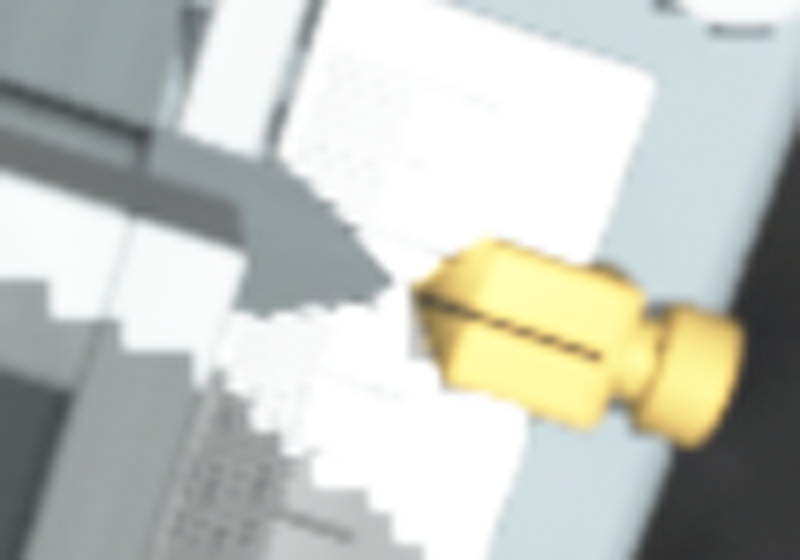

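```bash
python3 rem.py l 290 110 8 393 283 414 289 602 357
```

```text
pointer [-37.36183664  38.9689693 ] gauge [-38.57212409  38.68678222] diff y 0.28218708340783394
depth z 0.0216410101489449
depth z 0.01979767899880261
gauge line other end [-51.59441513  39.05768548]
```

The pointer is on the mark within about 0.3 mm. I take one more look with the camera straight above, where parallax drops out.

```bash
python3 -m pendant '[[[-5,0,-1],0],[[-5,0,0],0],[[-5,0,0],0],[[-5,0,0],0],[[-3,0,0],0],[[0,0,0],0],[[0,0,0],0],[[0,0,0],0],[[0,0,0],0],[[0,0,0],0]]';   python3 look.py m;  python3 look.py m1; python3 -c "
from h import *
p=np.load('pics/m.npz')['p'][60:130,290:390];cv2.imwrite('pics/m2.png',cv2.resize(p[:,:,::-1],None,fx=8,fy=8,interpolation=cv2.INTER_CUBIC))"
```

```text
time: 24.05
tool_pos: [0.5094, -0.2086, 0.2275]
orientation: [[0.002, -1.0, -0.0], [-1.0, -0.002, 0.0], [-0.0, 0.0, -1.0]]
force: [-0.9, -0.2, -1.0]
gripper_width: 0.0003
t 24.05 [ 0.50938128 -0.20860924  0.22753084] [-0.86364454 -0.17525274 -1.01792177] qd 0.0018046965821507516
t 24.1 [ 0.50939205 -0.20859763  0.22751941] [-0.17872146 -0.58908151  0.00886353] qd 0.0014106719320189623
```

View pics/m2.png

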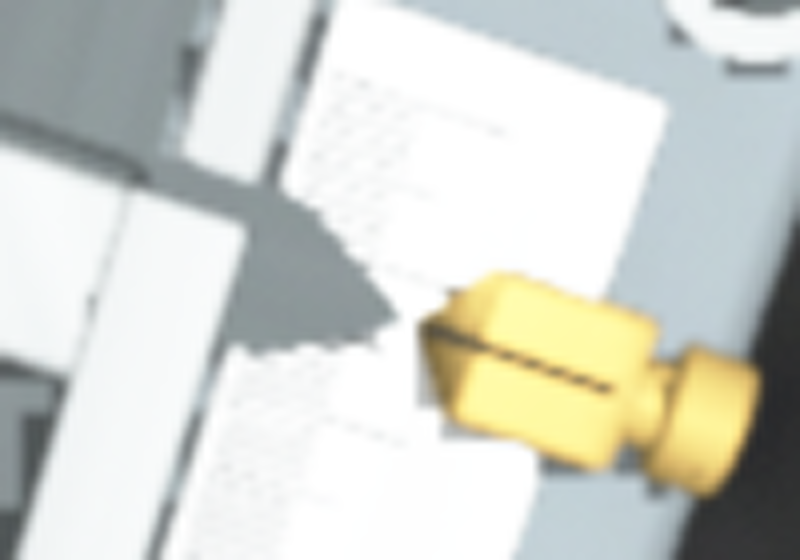

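```bash
python3 rem.py m 290 60 8 398 318 420 325 610 389
```

```text
pointer [-37.34911924  39.11443658] gauge [-38.67097799  39.09579892] diff y 0.018637665708581608
depth z 0.021844745885428007
depth z 0.01986813263195289
gauge line other end [-51.29130395  39.04741546]
```

At 0.02 to 0.05 mm apart, the pointer is on the mark. For the bar push I now rise, turn the tool so its x points along the vice's y (camera ahead, viewing the gap), and go behind the bar.

```bash
python3 -m pendant '[[[0,0,-15],-10.6],[[0,0,-15],-10.6],[[0,0,-15],-10.6],[[0,0,-5],-10.6],[[0,0,0],-10.6],[[0,0,0],-10.6],[[0,0,0],-10.6],[[0,0,0],-10.6],[[0,0,0],-10.6],[[0,0,0],-10.6]]'; python3 -m pendant '[[[0,0,0],-10.6],[[0,0,0],-10.6],[[0,0,0],-10.6],[[0,0,0],-10.6],[[0,0,0],-10.6],[[0,0,0],-3.2],[[-50,12,0],0],[[-55,12,0],0],[[-55,12,0],0],[[-45,12,0],0]]';python3 look.py n stop_face bar_front bar_back bed gauge_mark stop_pointer; python3 -c "
from h import *
o=telemetry.get_obs();print(w2v(o['tool_pos']),o['joints'],o['orientation'])"
```

```text
time: 25.4
tool_pos: [0.5094, -0.2086, 0.2775]
orientation: [[0.959, 0.284, -0.0], [0.284, -0.959, 0.0], [-0.0, -0.0, -1.0]]
force: [0.4, 0.4, 0.2]
gripper_width: 0.0004
time: 26.65
tool_pos: [0.4923, -0.4205, 0.2775]
orientation: [[0.304, 0.953, 0.0], [0.953, -0.304, -0.0], [-0.0, 0.0, -1.0]]
force: [0.8, -0.4, -0.3]
gripper_width: 0.0006
t 26.65 [ 0.49232869 -0.42053365  0.27748569] [ 0.75515245 -0.36084199 -0.33437748] qd 0.8048475726231734
stop_face 0.62 [321.   0.] dep [ 0.5315 -0.3033  0.0336] atz [ 0.5318 -0.3026  0.03  ]
bar_front 0.72 [149.5 354.4] dep [ 0.3185 -0.5068  0.0136] atz [ 0.3316 -0.4964  0.03  ]
bar_front 0.6 [315.2  41.7] dep [ 0.5224 -0.3205  0.0131] atz [ 0.5218 -0.3227  0.03  ]
bar_back 0.88 [317.  168.4] dep [ 0.5002 -0.3939  0.0414] atz [ 0.4996 -0.3962  0.03  ]
bar_back 0.77 [498.3 284.1] dep [ 0.6035 -0.5261  0.0183] atz [ 0.5991 -0.5176  0.03  ]
[  0.97023441 -93.03601362] [-8.83123358e-01  6.89776881e-01  1.25182529e+00  1.33008525e-04
  1.20041944e+00 -5.76201404e-01] [[ 3.02171819e-01  9.53253461e-01 -1.76460243e-04]
 [ 9.53253417e-01 -3.02171729e-01  4.10158984e-04]
 [ 3.37664174e-04 -2.92149816e-04 -9.99999900e-01]]
```

View pics/n.png

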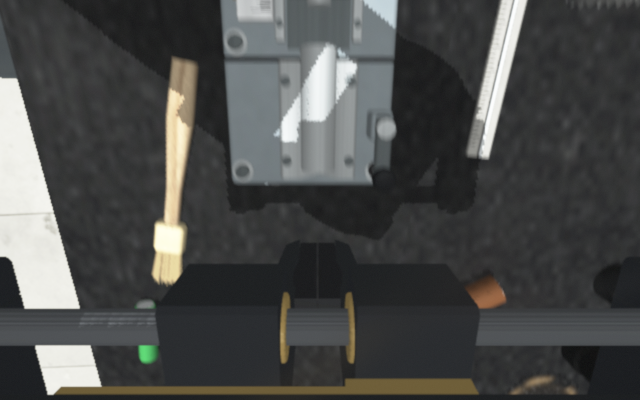

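The view shows the bar upright in the image, from about (320,45) to (318,172), directly ahead of the shut fingers at (318,245). I descend behind it.

```bash
python3 -m pendant '[[[-1,-1,14],0],[[0,0,14],0],[[0,0,14],0],[[0,0,14],0],[[0,0,12],0],[[0,0,8],0],[[0,0,3],0],[[0,0,0],0],[[0,0,0],0],[[0,0,0],0]]';python3 look.py q stop_face bar_front bar_back ; python3 -c "
from h import *
o=telemetry.get_obs();print(w2v(o['tool_pos']))"
```

```text
time: 28.25
tool_pos: [0.4917, -0.4191, 0.1989]
orientation: [[0.303, 0.953, 0.0], [0.953, -0.303, -0.0], [-0.0, 0.001, -1.0]]
force: [-0.4, 0.9, 0.5]
gripper_width: 0.0003
t 28.25 [ 0.49174065 -0.41913467  0.19888933] [-0.35319495  0.85355422  0.47203088] qd 0.0029444626951615083
bar_front 0.95 [320.7  16.9] dep [ 0.5222 -0.3256  0.0409] atz [ 0.523  -0.3237  0.03  ]
bar_back 0.65 [ 83.1 376.2] dep [ 0.3281 -0.4638  0.0041] atz [ 0.3555 -0.447   0.03  ]
bar_back 0.63 [320.2 208.7] dep [ 0.5005 -0.3941  0.0401] atz [ 0.4996 -0.3973  0.03  ]
[-4.25614211e-02 -9.52532168e+01]
```

View pics/q.png

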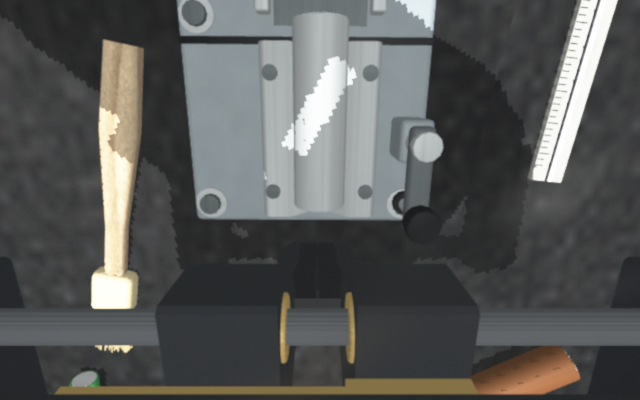

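```bash
python3 -m pendant '[[[3,0,0],0],[[3,0,0],0],[[3,0,0],0],[[3,0,0],0],[[3,0,0],0],[[3,0,0],0],[[3,0,0],0],[[3,0,0],0],[[2,0,0],0],[[2,0,0],0]]';python3 look.py r stop_face bar_front; python3 -c "
from h import *
o=telemetry.get_obs();print(w2v(o['tool_pos']))
p=np.load('pics/r.npz')['p'][0:270,230:450];cv2.imwrite('pics/r2.png',cv2.resize(p[:,:,::-1],None,fx=2.2,fy=2.2,interpolation=cv2.INTER_CUBIC))"
```

```text
time: 29.7
tool_pos: [0.5002, -0.3924, 0.1986]
orientation: [[0.303, 0.953, 0.0], [0.953, -0.303, -0.0], [-0.0, 0.0, -1.0]]
force: [-0.2, -2.3, -0.3]
gripper_width: 0.0005
t 29.7 [ 0.50022872 -0.39235243  0.19855967] [-0.20834902 -2.30247242 -0.33689477] qd 0.022384908321669072
stop_face 0.81 [322.   33.5] dep [ 0.5298 -0.3033  0.0347] atz [ 0.5301 -0.3026  0.03  ]
bar_front 0.97 [321.6  60.9] dep [ 0.5266 -0.3128  0.0399] atz [ 0.527 -0.312  0.03 ]
[ -0.13732978 -67.04744862]
```

View pics/r2.png

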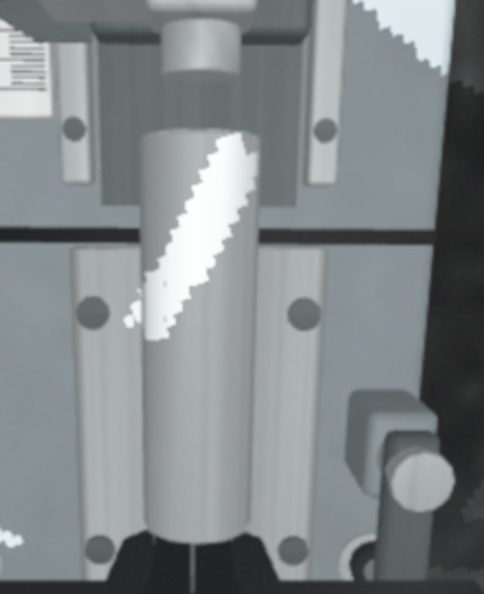

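```bash
python3 -m pendant '[[[1.5,0,0],0],[[1.5,0,0],0],[[1.5,0,0],0],[[1,0,0],0],[[1,0,0],0],[[1,0,0],0],[[0.5,0,0],0],[[0.5,0,0],0],[[0,0,0],0],[[0,0,0],0]]';python3 look.py s stop_face bar_front; python3 -c "
from h import *
o=telemetry.get_obs();print(w2v(o['tool_pos']))
p=np.load('pics/s.npz')['p'][20:110,270:370];cv2.imwrite('pics/s2.png',cv2.resize(p[:,:,::-1],None,fx=6,fy=6,interpolation=cv2.INTER_CUBIC))"
```

```text
time: 31.1
tool_pos: [0.5028, -0.3843, 0.1985]
orientation: [[0.303, 0.953, 0.0], [0.953, -0.303, 0.0], [0.0, 0.0, -1.0]]
force: [0.1, -2.7, 0.8]
gripper_width: 0.0003
t 31.1 [ 0.50278061 -0.38431087  0.1985459 ] [ 0.10911351 -2.70533627  0.84836325] qd 0.0009386203502989563
stop_face 0.59 [321.7  54.4] dep [ 0.53   -0.3024  0.0379] atz [ 0.5303 -0.3017  0.03  ]
bar_front 0.79 [319.   57.2] dep [ 0.5289 -0.3027  0.0337] atz [ 0.529  -0.3023  0.03  ]
[ -0.18594625 -58.72119173]
```

View pics/s2.png

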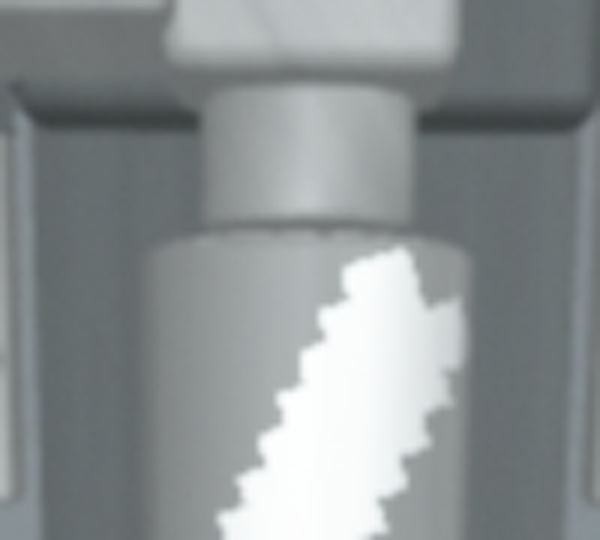

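The button's face, at crop row 225, is almost against the bar's end at row 235, about 1 to 2 mm apart. I continue in fine steps and watch the force.

```bash
python3 -m pendant '[[[0.2,0,0],0],[[0.2,0,0],0],[[0.2,0,0],0],[[0.2,0,0],0],[[0,0,0],0],[[0,0,0],0],[[0,0,0],0],[[0,0,0],0],[[0,0,0],0],[[0,0,0],0]]';python3 look.py u; python3 -c "
from h import *
o=telemetry.get_obs();print(w2v(o['tool_pos']))
p=np.load('pics/u.npz')['p'][20:110,270:370];cv2.imwrite('pics/u2.png',cv2.resize(p[:,:,::-1],None,fx=6,fy=6,interpolation=cv2.INTER_CUBIC))"
```

```text
time: 32.5
tool_pos: [0.503, -0.3835, 0.1985]
orientation: [[0.303, 0.953, 0.0], [0.953, -0.303, -0.0], [-0.0, 0.0, -1.0]]
force: [0.1, -2.6, 1.4]
gripper_width: 0.0003
t 32.5 [ 0.50302847 -0.38354622  0.19851532] [ 0.10547653 -2.55730071  1.401903  ] qd 0.0012550056413770138
[ -0.21050708 -57.93692701]
```

View pics/u2.png

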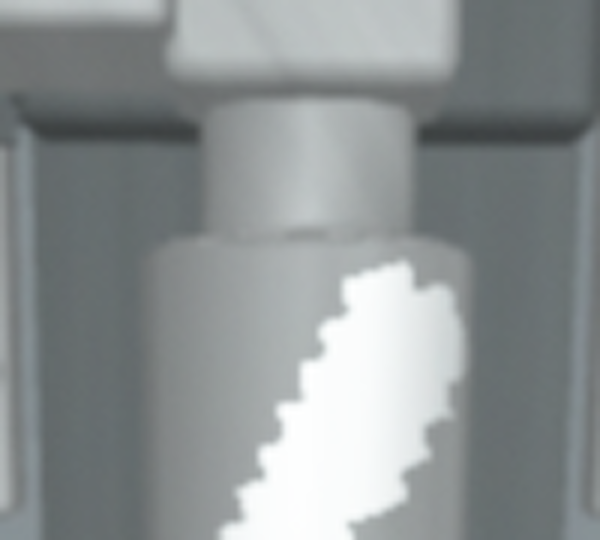

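```bash
python3 -m pendant '[[[0.2,0,0],0],[[0,0,0],0],[[0.2,0,0],0],[[0,0,0],0],[[0,0,0],0],[[0,0,0],0],[[0,0,0],0],[[0,0,0],0],[[0,0,0],0],[[0,0,0],0]]'
```

```text
time: 33.8
tool_pos: [0.5031, -0.3832, 0.1985]
orientation: [[0.303, 0.953, -0.0], [0.953, -0.303, 0.0], [0.0, -0.0, -1.0]]
force: [0.2, -2.1, 0.9]
gripper_width: 0.0006
```

```bash
python3 -m pendant '[[[0.2,0,0],0],[[0,0,0],0],[[0.2,0,0],0],[[0,0,0],0],[[0,0,0],0],[[0,0,0],0],[[0,0,0],0],[[0,0,0],0],[[0,0,0],0],[[0,0,0],0]]'
```

```text
time: 35.05
tool_pos: [0.5032, -0.3829, 0.1986]
orientation: [[0.303, 0.953, 0.0], [0.953, -0.303, -0.0], [-0.0, 0.0, -1.0]]
force: [-0.7, -5.3, 0.6]
gripper_width: 0.0002
```

The force rose from 2.5 to 5.3 N, so the bar touches the stop, well below 12 N. I back straight off, rise, and look at pointer and gap from above.

```bash
python3 -m pendant '[[[-1,0,0],0],[[-2,0,0],0],[[-4,0,0],0],[[-8,0,0],0],[[0,0,-10],0],[[0,0,-15],0],[[0,0,-15],0],[[0,0,-10],0],[[0,0,0],0],[[0,0,0],0]]'; python3 -m pendant '[[[8,-4,0],0],[[8,-4,0],0],[[8,-4,0],0],[[8,-4,0],0],[[8,-3,0],0],[[0,0,0],0],[[0,0,0],0],[[0,0,0],0],[[0,0,0],0],[[0,0,0],0]]'; python3 look.py w stop_face bar_front stop_pointer gauge_mark; python3 -c "
from h import *
o=telemetry.get_obs();print(w2v(o['tool_pos']))
p=np.load('pics/w.npz')['p'][20:160,220:400];cv2.imwrite('pics/w2.png',cv2.resize(p[:,:,::-1],None,fx=4,fy=4,interpolation=cv2.INTER_CUBIC))"
```

```text
time: 36.3
tool_pos: [0.4986, -0.397, 0.2481]
orientation: [[0.303, 0.953, -0.001], [0.953, -0.303, 0.001], [0.0, -0.001, -1.0]]
force: [-0.3, -0.2, 0.2]
gripper_width: 0.0005
time: 37.55
tool_pos: [0.4927, -0.3533, 0.2485]
orientation: [[0.304, 0.953, 0.0], [0.953, -0.304, 0.0], [0.0, 0.0, -1.0]]
force: [0.4, -0.6, -0.0]
gripper_width: 0.0004
t 37.55 [ 0.4927161  -0.35330628  0.24849053] [ 0.42261839 -0.58212888 -0.01390354] qd 0.002631924129202774
stop_face 0.85 [355.1 117.4] dep [ 0.5297 -0.3017  0.0378] atz [ 0.5303 -0.3024  0.03  ]
bar_front 0.56 [353.3 116.6] dep [ 0.5289 -0.301   0.0371] atz [ 0.5295 -0.3017  0.03  ]
stop_pointer 0.7 [287.8  95.8] dep [ 0.4982 -0.2802  0.0236] atz [ 0.4982 -0.2802  0.023 ]
gauge_mark 0.6 [288.5  94.4] dep [ 0.4986 -0.2796  0.0202] atz [ 0.4989 -0.2797  0.025 ]
[-19.3139112  -32.21889753]
```

View pics/w2.png

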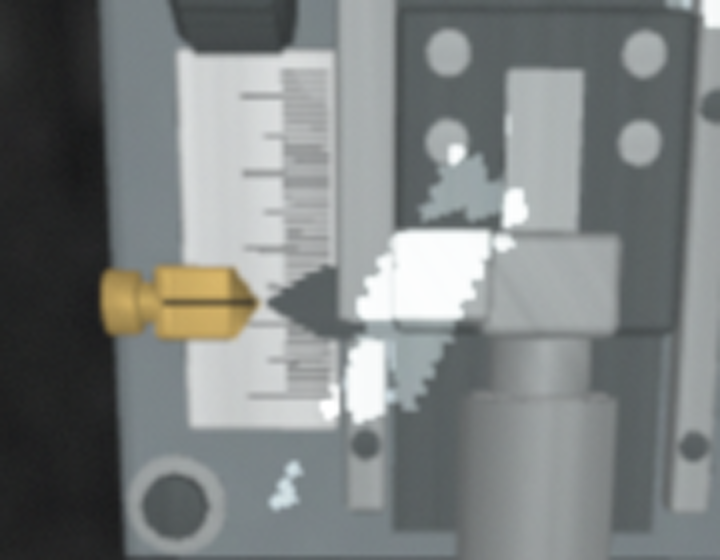

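The pointer tip, at crop (267,303), is level with the rider's line at (260,302). The bar's end, at crop row 395, meets the button with no gap visible. The robot is clear, so I hand in.

```bash
python3 rem.py w 220 20 4 267 303 260 302 165 301; python3 -c "
from plant import arm;print(arm.close_job())"
```

```text
pointer [-37.34849382  39.15996658] gauge [-38.15166132  39.2927685 ] diff y -0.1328019162214389
depth z 0.020040863743800125
depth z 0.019392872647915588
gauge line other end [-51.31683347  39.35960155]
the job is handed in; nothing more can be done
None
```

I did the job in the order asked and handed it in at about 38 s; the system reported no verdict.

**Wheel:** I rolled it in short fingertip strokes, pressing about 7 to 10 N. When I stopped, the pointer measured 0.02 mm from the rider's mark. An earlier view taken at an angle had read 0.28 mm. I trust the 0.02 mm reading more, because there the camera was straight above.

**Bar:** I pushed it along the bed at 2 to 3 N until the force rose to 5.3 N. That showed it resting on the stop, well below the 12 N that would shove the stop back. I then backed the fingers off and raised them clear.

**Last checks:**
- **Stop:** the pointer was still on the mark, 0.13 mm from it, about what I can read from the picture.
- **Contact:** no gap showed between the bar's end and the stop button. I judged that by eye and from the force rise; I did not measure the gap.
- **Rider:** it read within about 0.4 mm of its earlier position, and I never touched it.
- **Other things:** I did not measure the specimen, brush, caliper or spanner again after the push. Every move stayed clear of them, and no force reading pointed to a bump.

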